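# Hold the guard's hinge leaf in line with the jamb for pinning

## Robot

A 7-joint arm with a two-finger parallel gripper is mounted at the origin on the work surface. World frame = base frame: x ahead of the robot, y to its left, z up, the work surface at z = 0. Lengths are in m, angles in rad, forces in N, time in s.
With the tool pointing down it reaches from about 0.425 to 0.925 m from the base axis. Payload 6.8 kg.
Tool frame: the origin (TCP) lies midway between the tips of the shut fingers; the grasp point (between the pads) lies 19 mm behind it (grip_point_offset is the distance from the TCP to the grasp point, in m); y points along the fingers, x is the direction in which the jaws open and shut, and the axes are right-handed (so a half turn about y gives the same grasp; the last joint's range is limited). The gripper opens to 85 mm and grips with 20 to 120 N. Pads are 22 mm wide; open, the fingers measure 114 mm over their backs; the gripper's body (76 mm by 85 mm) begins 54 mm behind the grasp point. The pads swing forward as they close: fully open they stand 13 mm farther back than shut.
Start: joints at [1.02, 0.477, 0.022, 1.555, -0.011, 1.109, -0.083], TCP at [0.289, -0.61, 0.231] pointing down, gripper open.
Joint ranges: [-2.96, 2.96], [-0.34, 2.1], [-1.41, 1.46], [0.24, 2.44], [-1.37, 4.51], [0.17, 1.92], [-2.96, 2.96]. Speed limits (rad/s): [2.39, 2.39, 3.14, 3.14, 3.14, 3.14, 3.14].

## Interface

Orientations are given as a unit quaternion [w, x, y, z].
In Python, from station import get_obs, read_camera, hand_in, grip_point_offset gives the robot as it stands.
- The arm moves only by the tool play_rows, never from a script. Its argument "increments" is a list of rows, each a list of 2 entries, a list of its own where there are three numbers: the shift along the tool's x, y, z in m, then the turn, a rotation vector about the tool's x, y, z in degrees. In form: [[[tx, ty, tz], [ax, ay, az]], ...]. A call has 1 to 20 rows; each row shifts and turns the commanded pose from where the row before left it, along the tool's axes as they then stand; what a row does not reach is not made up. A row lasts 1/12 s, in which the tool goes at most 41.7 mm and 7.16 degrees, less where a joint would pass 70% of its speed; a pose out of reach is approached as far as the arm can. A call with a gripper value outside its range is refused whole. "gripper" is the finger opening in m, from 0 to 0.0854, set as the call begins (left out, the last holds). The fingers move at their own pace and stop on an object; "grip_force" is the grip in N (left out, the last holds). Time passes only in rows, so rows that do not move let the fingers close. It gives the time, the measured TCP pose, the force and the opening at its end, in the units of the state.
- get_obs(): the state, without advancing time (a new reading comes with each control period).
- read_camera(name): name is "scene" or "side" or "wrist"; returns a dict with "color" (384x512x3 uint8, red, green, blue), "range_z" (384x512 float32, m along the optical axis (not along the pixel's ray), 0 where there is no reading), "intrinsics" (3x3 intrinsics, pixels), "R" (3x3) and "t" (3): a world point X has camera coordinates R X + t; the wrist camera has in their place "hand_eye" (4x4, takes a point from camera to tool coordinates, whose origin is the TCP and whose axes are the tool frame's). Camera axes: x right, y down, z forward; pixel columns grow to the right and rows downward; lengths in m; the calibration is good to about 2 mm. A picture is of the moment at which its call begins: read the wrist's pose just before it.
- hand_in(): hands the job in, once; it reports no verdict.
The state is a dict: "t": time; "q": joint angles; "joint_vel": joint speeds; "joint_torque": joint torques, N m; "eef_pos": TCP position; "tool_rot": TCP orientation; "contact_force": force on the tool from outside, world axes, zero at the start; "torque": the same for the moment, N m; "gripper_width": opening from 0.0 (shut) to 1.0 (fully open).
Only numpy, scipy, OpenCV 4.12 (cv2) and the standard library are available. Lean on these libraries where they do the work, as an engineer would, in place of code of your own. Each camera call takes 0.05 s, during which the arm holds its last target. There are 200 camera calls.

## Task

Pick up the loose hinge leaf with the single middle knuckle by its upright web and lower that knuckle into the gap between the two knuckles of the leaf fixed on the jamb block, so that all three holes line up and a 10 mm pin could be pushed straight through, with the plate level and on the open side, away from the block. Finish while still holding it there, steady and carried by the gripper alone, not leaning on the jamb, so that a colleague can put the pin in; leave the two-knuckle loose leaf and everything else on the bench where it lies.

Things in the scene. Friction and masses are not known exactly. Their poses are not given: they have to be found in the camera images.
- leaf_web (a point): Centre of the upright web (the grip; 50 long in x, 12 thick in y, 50 high) of the loose one-knuckle steel leaf, 0.25-0.5 kg. 30 mm above the bench at the start. The web stands on the middle of a plate 70 (x) by 66 (y), 5 thick, whose top is 25 mm below this point. Axes: x along the hinge axis, y from web to knuckle, z up.
- leaf_knuckle (a point): Centre of the loose leaf's one knuckle, a tube along x, 30 long, 26 outside, 16 hole. From leaf_web it is +50 mm in y and 17 mm lower (13 above the plate's underside). The plate ends 17 mm short of the knuckle's axis; a tongue 30 wide, 5 thick joins them. Same axes as leaf_web.
- jamb_gap (a point): Mid-gap on the fixed leaf's hinge axis, 120 mm above the bench: where leaf_knuckle belongs, axes parallel. x along the axis, y to the block, z up. Fixed knuckles: tubes 32 long, 26 outside, 16 hole, centres 35 mm either way in x; gap 38, open above, below and to -y. Fixed plate and jamb block (150 x 60 x 107 high, fixed) start 17 mm off in +y; plate top 8 mm below this point.
- leaf2_web (a point): Centre of the web of the other loose leaf, to be left alone: same web and make, but plate 102 wide and two knuckles at its +y edge (like the fixed leaf). The two loose leaves may change places.
- pin: Hinge pin lying on the bench, 10 dia, about 115 long along its x, square head 16 at -x; origin at bench level under its middle. Bystander.
- driver: Screwdriver lying on the bench, 180 long along its x, 26 high; origin underneath its middle. Bystander.
- terminal: Grey terminal block 60 x 30 x 41 high, origin under its centre. Bystander.
- meter: Grey hand meter lying flat, 140 (x) x 75 (y) x 38 high, origin under its centre. Bystander.
- screwbox: Empty clear plastic tray 100 (x) x 80 (y) x 40 high, origin under its centre. Bystander.
- psu: Small white rail power supply 90 (x) x 60 (y) x 56 high, origin under its centre. Bystander.

How it is judged:
By the outcome, as a careful person would: the job done as asked, in the order asked, and still so for the second after the job is handed in, while the arm keeps its last pose, push and grip.
It also fails if it takes over 42 s, if anything falls off the work surface, if the arm or the gripper's body presses on something with over 40 N, if the wrist force passes 120 N, or if a joint passes its speed limit or range.

## Working session

There is one attempt and no reset: what is moved stays moved. The work goes in short steps, Python scripts to look and compute and a tool call to move; the robot and the scene stay as the last step left them, time stands still between calls to the robot, and variables do not carry over. Pictures are saved under pics/ and viewed, about 8 in all and at most 12, crops included, and the job is handed in when it is done.

Besides the shell and the picture viewer there is one more tool, called after ">>>" by a JSON object that holds its "api" and its "payload", one argument or row to a line. play_rows: Moves the arm, as the interface text tells. Its arguments: {"type":"object","properties":{"increments":{"type":"array","items":{"type":"array"}},"gripper":{"type":"number"},"grip_force":{"type":"number"}},"required":["increments"]}

```bash
mkdir -p pics; ls; cat > h.py <<'E'
import numpy as np, cv2
from scipy.spatial.transform import Rotation as Ro
from station import get_obs, read_camera, grip_point_offset
def tool():
    o=get_obs(); q=o['tool_rot']; return Ro.from_quat([q[1],q[2],q[3],q[0]]).as_matrix(), np.array(o['eef_pos'])
def cam(n):
    if n=='wrist':
        Rt,p=tool(); c=read_camera(n); H=np.array(c['hand_eye']); R=Rt@H[:3,:3]; t=Rt@H[:3,3]+p
    else:
        c=read_camera(n); R=np.array(c['R']).T; t=-R@np.array(c['t'])
    K=np.array(c['intrinsics']); z=c['range_z']
    u,v=np.meshgrid(np.arange(z.shape[1]),np.arange(z.shape[0]))
    d=np.stack([(u-K[0,2])/K[0,0],(v-K[1,2])/K[1,1],np.ones_like(z)],-1)
    P=(d*z[...,None])@R.T+t; P[z==0]=np.nan
    np.savez('last_%s.npz'%n,P=P,K=K,R=R,t=t,c=c['color'])
    return c['color'],P,K,R,t
def save(name,img,box=None,s=1):
    if box: img=img[box[1]:box[3],box[0]:box[2]]
    cv2.imwrite('pics/'+name,cv2.resize(img[...,::-1],None,fx=s,fy=s,interpolation=cv2.INTER_CUBIC))
E
python3 - <<'E'
from h import *
o=get_obs(); print({k:np.round(v,3) for k,v in o.items()}, grip_point_offset)
for n in('scene','side'):
    c,P,K,R,t=cam(n); print(n,K.round(1).tolist(),R.round(2).tolist(),t.round(3)); save(n+'0.png',c,s=1.5)
E
```

```text
pics
{'t': np.float64(0.0), 'q': array([ 1.02 ,  0.478,  0.022,  1.556, -0.011,  1.109, -0.083]), 'joint_vel': array([ 0.   ,  0.001, -0.001, -0.   ,  0.   ,  0.002, -0.001]), 'joint_torque': array([-1.0000e-03, -5.9645e+01,  1.6070e+00, -2.8119e+01,  1.2000e-02,
        9.0000e-03,  0.0000e+00]), 'eef_pos': array([ 0.289, -0.609,  0.23 ]), 'tool_rot': array([ 0.598, -0.597,  0.379, -0.377]), 'contact_force': array([ 0.222, -0.491, -0.435]), 'torque': array([0.043, 0.022, 0.01 ]), 'gripper_width': np.float64(1.005)} 0.0187
scene [[490.6, 0.0, 257.5], [0.0, 490.6, 198.4], [0.0, 0.0, 1.0]] [[-0.23, 0.63, -0.74], [0.97, 0.15, -0.17], [0.0, -0.76, -0.65]] [1.469 0.236 0.942]
side [[416.3, 0.0, 252.2], [0.0, 416.3, 195.5], [0.0, 0.0, 1.0]] [[-0.87, -0.25, 0.42], [-0.49, 0.45, -0.74], [-0.0, -0.86, -0.52]] [0.131 0.73  0.577]
```

View pics/scene0.png

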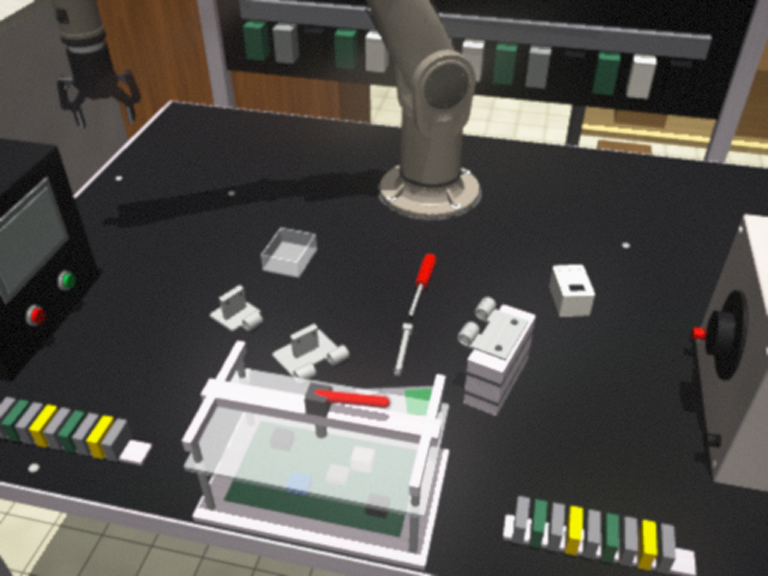

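View pics/side0.png

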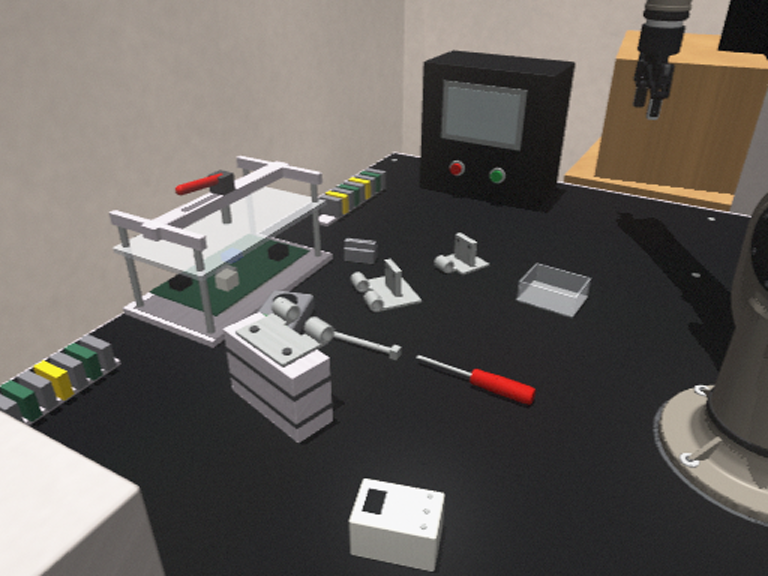

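The scene view shows the one-knuckle leaf at about (236,310), with its knuckle at (252,322). The jamb's knuckles are at (486,308) and (468,333). The two-knuckle leaf is at (310,350). Next I fit these from the depth data of both cameras.

```bash
cat > fit.py <<'E'
from h import *
from scipy.spatial import cKDTree
def cloud(n,ctr,r,zmin,zmax):
    d=np.load('last_%s.npz'%n); P=d['P'].reshape(-1,3)
    m=(np.linalg.norm(P[:,:2]-ctr,axis=1)<r)&(P[:,2]>zmin)&(P[:,2]<zmax); return P[m]
E
python3 - <<'E'
from fit import *
d=np.load('last_scene.npz');P=d['P']
for nm,(u,v) in dict(web=(234,297),knk=(254,323),plate=(228,318),jk1=(486,308),jk2=(468,333),jtop=(500,335),web2=(306,337)).items():
    u,v=int(u/1.5),int(v/1.5); print(nm,np.nanmedian(P[v-1:v+2,u-1:u+2].reshape(-1,3),0).round(4))
d=np.load('last_side.npz');P=d['P']
for nm,(u,v) in dict(web=(465,250),knk=(445,263),plate=(470,268),jk1=(286,307),jk2=(319,329),jtop=(270,342),web2=(394,280)).items():
    u,v=int(u/1.5),int(v/1.5); print(nm,np.nanmedian(P[v-1:v+2,u-1:u+2].reshape(-1,3),0).round(4))
a=np.load('last_scene.npz')['c'];b=np.load('last_side.npz')['c']
A=cv2.resize(a[180:230,130:190],(480,400),interpolation=2);B=cv2.resize(b[150:190,280:335],(550,400),interpolation=2)
C=cv2.resize(a[190:270,295:365],(350,400),interpolation=2)
save('crop1.png',np.hstack([A[:,:420],C]))
E
```

```text
web [ 0.5157 -0.2763  0.043 ]
knk [ 0.5489 -0.2282  0.0183]
plate [ 0.5369 -0.2856  0.0079]
jk1 [0.5374 0.1911 0.1306]
jk2 [0.6067 0.1711 0.1318]
jtop [0.5792 0.2202 0.1131]
web2 [ 0.5876 -0.1132  0.0439]
web [ 0.514  -0.2731  0.0347]
knk [ 0.5333 -0.2247  0.0228]
plate [ 0.4961 -0.2625  0.0061]
jk1 [0.5892 0.1783 0.1315]
jk2 [0.5214 0.1985 0.1299]
jtop [0.5735 0.2334 0.1123]
web2 [ 0.5764 -0.1029  0.0351]
```

View pics/crop1.png

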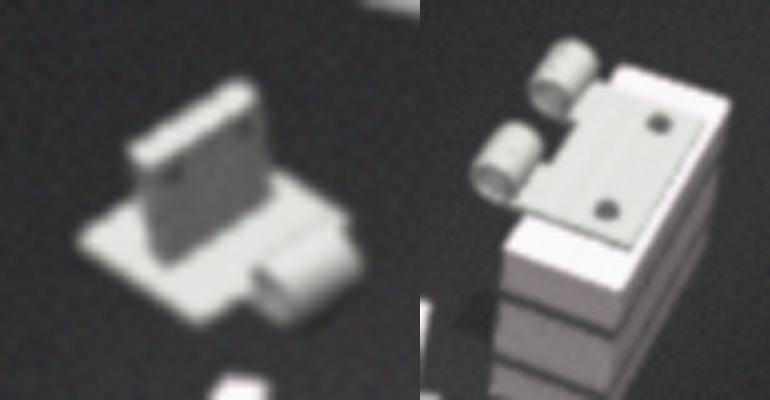

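```bash
python3 - <<'E'
from fit import *
Rt,p=tool(); print(Rt.round(3),p)
for n in('scene','side'):
    W=cloud(n,(0.515,-0.275),0.04,0.030,0.07); c=W[:,:2].mean(0); u,s,v=np.linalg.svd(W[:,:2]-c,full_matrices=False)
    print(n,len(W),W.mean(0),W[:,2].max(),v[0],s/np.sqrt(len(W)), cv2.minAreaRect(W[:,:2].astype('f4')*1000))
print(np.array(read_camera('wrist')['hand_eye']).round(3).tolist())
E
```

```text
[[ 0.429 -0.001  0.904]
 [-0.904  0.001  0.429]
 [-0.002 -1.    -0.   ]] [ 0.28902745 -0.60941935  0.23044214]
scene 168 [ 0.52024169 -0.27929873  0.04614966] 0.05860841800214345 [ 0.88479533 -0.46597986] [0.01526828 0.00396118] ((519.5263671875, -279.05780029296875), (19.767000198364258, 51.8302001953125), 58.39708709716797)
side 146 [ 0.51337511 -0.27592241  0.04537501] 0.057965339336701116 [-0.91397571  0.40576889] [0.01537357 0.00356096] ((514.1197509765625, -278.6703186035156), (14.669096946716309, 50.65542984008789), 61.942935943603516)
[[1.0, -0.001, 0.002, -0.0], [-0.002, -0.278, 0.961, -0.143], [-0.0, -0.961, -0.278, 0.069], [0.0, 0.0, 0.0, 1.0]]
```

>>> {"api": "play_rows", "payload": {
  "increments": [
    [[-0.0154, 0.003, 0.0267], [0, 0, 0]],
    [[-0.0154, 0.003, 0.0267], [0, 0, 0]],
    [[-0.0154, 0.003, 0.0267], [0, 0, 0]],
    [[-0.0154, 0.007, 0.0267], [0, 0, 0]],
    [[-0.0154, 0.007, 0.0267], [0, 0, 0]],
    [[-0.0154, 0.007, 0.0267], [0, 0, 0]],
    [[-0.0154, 0.007, 0.0267], [0, 0, 0]],
    [[-0.0154, 0.007, 0.0267], [0, 0, 0]],
    [[-0.0154, 0.007, 0.0267], [0, 0, 0]],
    [[-0.0154, 0.007, 0.0267], [0, 0, 0]],
    [[-0.0154, 0.007, 0.0267], [0, 0, 0]],
    [[-0.0154, 0.007, 0.0267], [0, 0, 0]],
    [[-0.0154, 0.007, 0.0267], [0, 0, 0]]
  ],
  "gripper": 0.04
}}

```text
t: 1.23
eef_pos: [0.5176, -0.279, 0.1519]
tool_rot: [-0.598, 0.598, -0.378, 0.378]
contact_force: [-0.1, -0.1, -0.4]
gripper_width: 0.466
```

>>> {"api": "play_rows", "payload": {
  "increments": [
    [[0, 0, 0], [0, 6.4, 0]],
    [[0, 0, 0], [0, 6.4, 0]],
    [[0, 0, 0], [0, 6.4, 0]],
    [[0, 0, 0], [0, 6.4, 0]],
    [[0, 0, 0], [0, 6.4, 0]],
    [[0, 0, 0], [0, 6.4, 0]],
    [[0, 0, 0], [0, 6.4, 0]],
    [[0, 0, 0], [0, 6.4, 0]],
    [[0, 0, 0], [0, 0, 0]],
    [[0, 0, 0], [0, 0, 0]],
    [[0, 0, 0], [0, 0, 0]]
  ]
}}

```text
t: 2.15
eef_pos: [0.517, -0.2802, 0.1522]
tool_rot: [0.377, -0.377, 0.599, -0.598]
contact_force: [-0.6, -0.3, 0.7]
gripper_width: 0.467
```

```bash
python3 - <<'E'
from fit import *
Rt,p=tool(); print(Rt.round(3),p)
c,P,K,R,t=cam('wrist'); save('wrist1.png',c,s=1.5)
W=cloud('wrist',(0.517,-0.279),0.045,0.045,0.07); print(len(W),W.mean(0),cv2.minAreaRect(W[:,:2].astype('f4')*1000))
E
```

```text
[[-0.433 -0.     0.902]
 [-0.902  0.    -0.433]
 [ 0.    -1.    -0.   ]] [ 0.51701003 -0.28020007  0.15218432]
892 [ 0.5175486  -0.28248606  0.0549751 ] ((516.0401000976562, -281.76171875), (12.492660522460938, 49.71249771118164), 62.626522064208984)
```

View pics/wrist1.png

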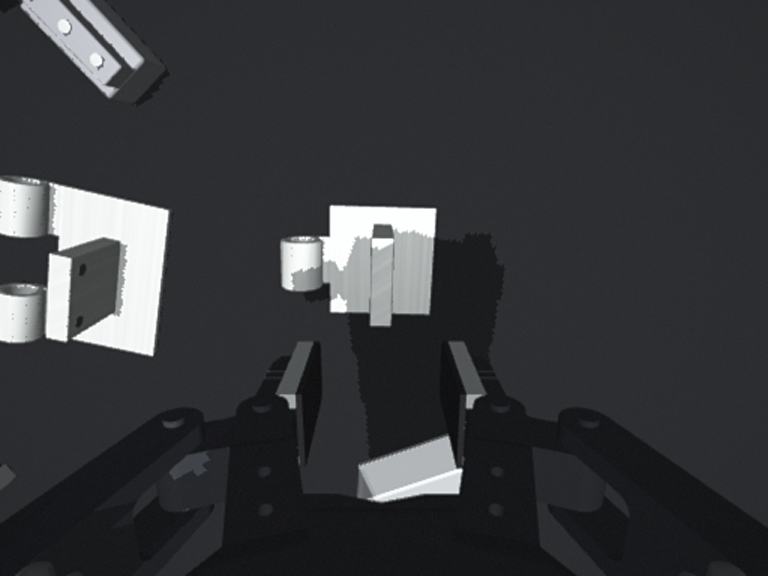

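The web top is at (382,275) and square to the jaws, with the knuckle on the left at (302,264). A pale object shows between the fingers at (410,470). I'll refine the fit and check what that object is.

```bash
python3 - <<'E'
from fit import *
Rt,p=tool(); P=np.load('last_wrist.npz')['P']
def rep(n,W):
    r=cv2.minAreaRect(W[:,:2].astype('f4')*1000); c=W.mean(0); u,s,v=np.linalg.svd((W-c)[:,:2],full_matrices=False)
    v0=v[0]*np.sign(v[0][0]); print(n,len(W),c.round(4),'rect',np.round(r[0],1),np.round(r[1],1),round(r[2],1),'pca yaw',np.degrees(np.arctan2(v0[1],v0[0])).round(2), 'z',np.percentile(W[:,2],[2,50,98]).round(4))
W=cloud('wrist',(0.516,-0.282),0.04,0.050,0.058); rep('top',W)
pl=cloud('wrist',(0.516,-0.282),0.055,0.0035,0.008); rep('plate',pl)
k=cloud('wrist',(0.516+.05*.45,-0.282+.05*.89),0.022,0.012,0.035); rep('knk',k)
Rl=Rt[:, [2,0]]; print('tool coords web', (np.r_[np.array(cv2.minAreaRect(W[:,:2].astype('f4'))[0]),0.055]-p)@Rt)
print('obj',P[313,273],P[320,280],P[300,265],P[326,290])
E
```

```text
top 863 [ 0.5171 -0.2823  0.0552] rect [ 516.  -281.8] [12.  49.7] 62.7 pca yaw -27.39 z [0.0537 0.0553 0.0565]
plate 4101 [ 0.5189 -0.281   0.0054] rect [ 520.3 -272.9] [86.1 70.2] 62.8 pca yaw 62.06 z [0.004  0.0054 0.0068]
knk 897 [ 0.5388 -0.239   0.0231] rect [ 538.8 -237.6] [24.9 29.9] 62.6 pca yaw -24.43 z [0.0143 0.0241 0.0268]
tool coords web [ 0.00181625  0.0972313  -0.00024445]
obj [ 0.37892684 -0.23788003  0.02649531] [ 0.37894552 -0.24450579  0.04048325] [ 0.37944891 -0.23008073  0.00114463] [ 0.33733254 -0.24168207  0.00319819]
```

>>> {"api": "play_rows", "payload": {
  "increments": [
    [[0.0018, 0, 0], [0, 1.7, 0]],
    [[0, 0.015, 0], [0, 0, 0]],
    [[0, 0.015, 0], [0, 0, 0]],
    [[0, 0.015, 0], [0, 0, 0]],
    [[0, 0.015, 0], [0, 0, 0]],
    [[0, 0.015, 0], [0, 0, 0]],
    [[0, 0.012, 0], [0, 0, 0]],
    [[0, 0.012, 0], [0, 0, 0]],
    [[0, 0.007, 0], [0, 0, 0]],
    [[0, 0.007, 0], [0, 0, 0]],
    [[0, 0.006, 0], [0, 0, 0]],
    [[0, 0.005, 0], [0, 0, 0]],
    [[0, 0.005, 0], [0, 0, 0]],
    [[0, 0.005, 0], [0, 0, 0]],
    [[0, 0, 0], [0, 0, 0]],
    [[0, 0, 0], [0, 0, 0]]
  ],
  "gripper": 0.034
}}

```text
t: 3.53
eef_pos: [0.5162, -0.2819, 0.0182]
tool_rot: [0.367, -0.367, 0.605, -0.605]
contact_force: [-0.7, -0.3, -0.1]
gripper_width: 0.399
```

>>> {"api": "play_rows", "payload": {
  "increments": [
    [[0, 0, 0], [0, 0, 0]],
    [[0, 0, 0], [0, 0, 0]],
    [[0, 0, 0], [0, 0, 0]],
    [[0, 0, 0], [0, 0, 0]],
    [[0, 0, 0], [0, 0, 0]],
    [[0, 0, 0], [0, 0, 0]],
    [[0, 0, 0], [0, 0, 0]],
    [[0, 0, 0], [0, 0, 0]],
    [[0, 0, 0], [0, 0, 0]],
    [[0, 0, 0], [0, 0, 0]]
  ],
  "gripper": 0.0,
  "grip_force": 70
}}

```text
t: 4.37
eef_pos: [0.5168, -0.282, 0.0188]
tool_rot: [-0.367, 0.366, -0.604, 0.605]
contact_force: [-0.5, 0.6, 5.2]
gripper_width: 0.132
```

>>> {"api": "play_rows", "payload": {
  "increments": [
    [[0, -0.005, 0], [0, 0, 0]],
    [[0, -0.01, 0], [0, 0, 0]],
    [[0, -0.02, 0], [0, 0, 0]],
    [[0, -0.025, 0], [0, 0, 0]],
    [[0, -0.025, 0], [0, 0, 0]],
    [[0, -0.025, 0], [0, 0, 0]],
    [[0, -0.025, 0], [0, 0, 0]],
    [[0, -0.025, 0], [0, 0, 0]],
    [[0, -0.025, 0], [0, 0, 0]],
    [[0, -0.015, 0], [0, 0, 0]],
    [[0, 0, 0], [0, 0, 0]],
    [[0, 0, 0], [0, 0, 0]],
    [[0, 0, 0], [0, 0, 0]]
  ]
}}

```text
t: 5.45
eef_pos: [0.5152, -0.2815, 0.2169]
tool_rot: [0.366, -0.367, 0.605, -0.604]
contact_force: [0.2, -0.3, -3.1]
gripper_width: 0.127
```

```bash
python3 - <<'E'
from fit import *
# jamb fit from initial scene/side clouds
Rt,p=tool(); print(p,Rt.round(4).tolist())
for n in('scene','side'):
    k=cloud(n,(0.565,0.185),0.07,0.122,0.14); print(n,len(k))
    c=k.mean(0); v=np.linalg.svd((k-c)[:,:2],full_matrices=False)[2][0]; v*=np.sign(v[0])
    print(c,np.degrees(np.arctan2(v[1],v[0])),k[:,2].max(),cv2.minAreaRect(k[:,:2].astype('f4')*1000))
    b=cloud(n,(0.59,0.24),0.12,0.10,0.1165); print(b.mean(0),cv2.minAreaRect(b[:,:2].astype('f4')*1000))
c,P,K,R,t=cam('wrist'); save('wrist2.png',c,s=1)
E
```

```text
[ 0.51515741 -0.28145261  0.21693011] [[-0.4623, -0.0024, 0.8867], [-0.8867, 0.0009, -0.4623], [0.0003, -1.0, -0.0025]]
scene 201
[0.56542805 0.18018641 0.13005815] -15.616753352771601 0.1381376806321183 ((561.20947265625, 179.22491455078125), (26.04757308959961, 106.58793640136719), 73.92719268798828)
[0.58232647 0.21937089 0.11016479] ((570.672607421875, 210.96803283691406), (89.93501281738281, 154.16085815429688), 74.03999328613281)
side 298
[0.55803867 0.18491193 0.12941784] -14.8575777574828 0.13479045404345197 ((561.24755859375, 180.58328247070312), (24.746322631835938, 103.81572723388672), 74.56522369384766)
[0.56374747 0.22684937 0.11005615] ((571.8262329101562, 212.12936401367188), (88.28490447998047, 154.08241271972656), 74.78475952148438)
```

View pics/wrist2.png

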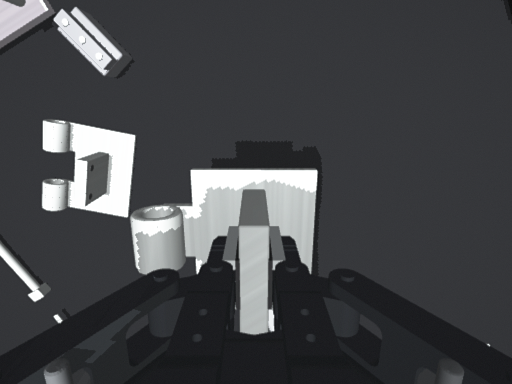

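>>> {"api": "play_rows", "payload": {
  "increments": [
    [[-0.0067, 0, -0.0028], [0, 0, 0]],
    [[-0.0134, 0.001, -0.0057], [0, 0, 0]],
    [[-0.0201, 0.001, -0.0085], [0, 0, 0]],
    [[-0.0201, 0.001, -0.0085], [0, 0, 0]],
    [[-0.0201, 0.001, -0.0085], [0, 0, 0]],
    [[-0.0201, 0.001, -0.0085], [0, 0, 0]],
    [[-0.0201, 0.001, -0.0085], [0, 0, 0]],
    [[-0.0201, 0.001, -0.0085], [0, 0, 0]],
    [[-0.0201, 0.001, -0.0085], [0, 0, 0]],
    [[-0.0201, 0.001, -0.0085], [0, 0, 0]],
    [[-0.0201, 0.001, -0.0085], [0, 0, 0]],
    [[-0.0201, 0.001, -0.0085], [0, 0, 0]],
    [[-0.0201, 0.001, -0.0085], [0, 0, 0]],
    [[-0.0201, 0.001, -0.0085], [0, 0, 0]],
    [[-0.0201, 0.001, -0.0085], [0, 0, 0]],
    [[-0.0201, 0.001, -0.0085], [0, 0, 0]],
    [[-0.0201, 0.001, -0.0085], [0, 0, 0]],
    [[-0.0201, 0.001, -0.0085], [0, 0, 0]],
    [[-0.0134, 0, -0.0057], [0, 0, 0]],
    [[-0.0067, 0, -0.0028], [0, 0, 0]]
  ]
}}

```text
t: 7.17
eef_pos: [0.5468, 0.1129, 0.2002]
tool_rot: [0.367, -0.368, 0.605, -0.603]
contact_force: [-1.2, 0.1, -3.5]
gripper_width: 0.135
```

>>> {"api": "play_rows", "payload": {
  "increments": [
    [[0, 0, 0], [0, -2, 0]],
    [[0, 0, 0], [0, -2, 0]],
    [[0, 0, 0], [0, -2, 0]],
    [[0, 0, 0], [0, -2, 0]],
    [[0, 0, 0], [0, -2, 0]],
    [[0, 0, 0], [0, -1.9, 0]],
    [[0, 0, 0], [0, 0, 0]],
    [[0, 0, 0], [0, 0, 0]],
    [[0, 0, 0], [0, 0, 0]]
  ]
}}

```text
t: 7.92
eef_pos: [0.5476, 0.1093, 0.2009]
tool_rot: [0.427, -0.427, 0.564, -0.564]
contact_force: [0.1, -0.3, -3.5]
gripper_width: 0.132
```

```bash
python3 - <<'E'
from fit import *
Rt,p=tool(); print(p,Rt.round(4).tolist())
c,P,K,R,t=cam('wrist'); save('wrist3.png',c,s=1.5)
c,*_=cam('side'); save('side3.png',c,box=(120,60,320,210),s=3.5); cam('scene')
E
```

```text
[0.54760288 0.10925592 0.20092705] [[-0.2707, -0.0007, 0.9627], [-0.9627, -0.0004, -0.2707], [0.0005, -1.0, -0.0006]]
```

View pics/wrist3.png

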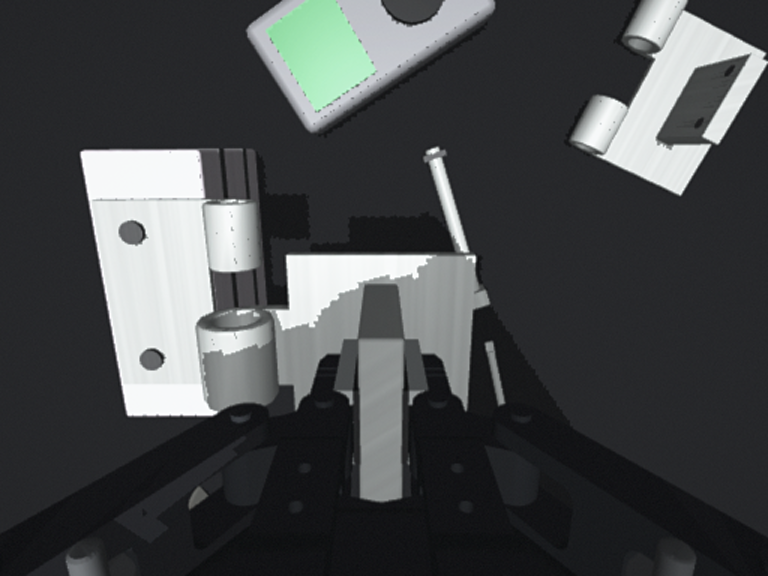

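View pics/side3.png

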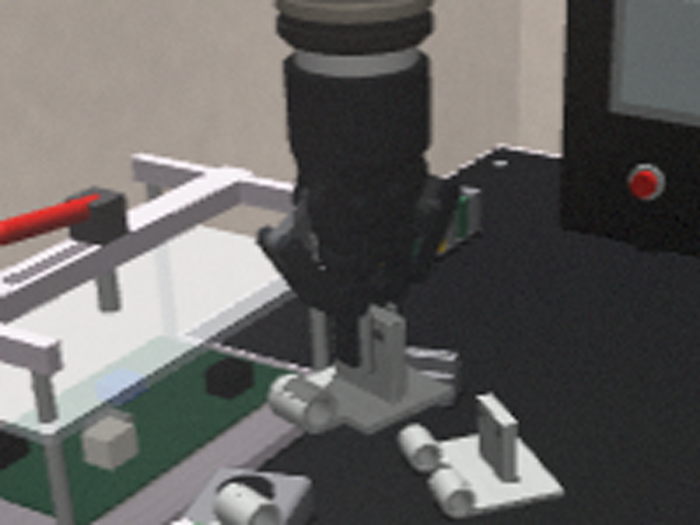

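The leaf is held level with the knuckle facing the jamb. In the wrist view the far fixed knuckle is at (232,235) and the loose one at (237,350). The move ended about 22 mm short in y. Next I fit cylinders to all the knuckles.

```bash
cat >> fit.py <<'E'
from scipy.optimize import least_squares
def cyl(P,c0,yaw0,r=0.013,pitchfree=True):
    def ax(q): 
        return np.array([np.cos(q[2])*np.cos(q[3]),np.sin(q[2])*np.cos(q[3]),np.sin(q[3])])
    def ctr(q):
        return np.array([c0[0]-np.sin(yaw0)*q[0],c0[1]+np.cos(yaw0)*q[0],c0[2]+q[1]])
    def f(q):
        d=P-ctr(q);a=ax(q); res=(np.linalg.norm(np.cross(d,a),axis=1)-r)*1e3
        return np.r_[res, [] if pitchfree else [1e4*q[3]]]
    s=least_squares(f,[0,0,yaw0,0],loss='soft_l1',x_scale=[1e-3,1e-3,1e-2,1e-2]); q=s.x; a=ax(q); s_=(P-ctr(q))@a
    lo,hi=np.percentile(s_,[1,99]); mid=ctr(q)+a*(lo+hi)/2
    return mid,np.degrees(q[2:]),(lo,hi),np.median(abs(f(q)))
E
python3 - <<'E'
from fit import *
Rt,p=tool(); Y=np.radians(-15.7); ex=np.array([np.cos(Y),np.sin(Y)]); ey=np.array([-ex[1],ex[0]])
def sel(n,c,hx,hy,z0,z1):
    P=np.load('last_%s.npz'%n)['P'].reshape(-1,3); d=P[:,:2]-c
    return P[(abs(d@ex)<hx)&(abs(d@ey)<hy)&(P[:,2]>z0)&(P[:,2]<z1)]
g=np.array([0.5612,0.1799])
def rep(n,k,c):
    if len(k)<30: print(n,len(k)); return
    m,ang,e,r=cyl(k,np.r_[c],Y); print(n,len(k),'mid',m.round(4),'yaw,pitch',ang.round(2),'len',round(e[1]-e[0],4),'res',round(r,2), 'jamb xy',((m[:2]-g)@ex).round(4),((m[:2]-g)@ey).round(4))
for n in('wrist','scene','side'):
    for s in(1,-1):
        c=g+s*.035*ex; rep(n+' fix%+d'%s,sel(n,c,.02,.015,.112,.14),np.r_[c,.12])
    c=p[:2]-.05*Rt[:2,0]; rep(n+' loose',sel(n,c,.018,.015,p[2]-.012,p[2]+.012),np.r_[c,p[2]-.006])
k=sel('wrist',g+.05*ey,.1,.06,.1,.1165); print(cv2.minAreaRect(k[:,:2].astype('f4')*1000))
w=(np.load('last_wrist.npz')['P'].reshape(-1,3)-p)@Rt
m=(abs(w[:,0])<.032)&(w[:,0]<-.012)&(w[:,1]>0)&(w[:,1]<.03)&(abs(w[:,2])<.034); A=w[m]
q=np.linalg.lstsq(np.c_[A[:,[0,2]],np.ones(len(A))],A[:,1],rcond=None)[0]; print('plate plane slope deg',np.degrees(q[:2]),q[2],len(A))
E
```

```text
wrist fix+1 1718 mid [0.5952 0.1698 0.1199] yaw,pitch [-15.58   0.4 ] len 0.0311 res 0.38 jamb xy 0.0355 -0.0005
wrist fix-1 0
wrist loose 2978 mid [0.5602 0.1565 0.1949] yaw,pitch [-16.72  -0.65] len 0.0288 res 0.39 jamb xy 0.0054 -0.0228
scene fix+1 156 mid [0.5967 0.1694 0.1205] yaw,pitch [-14.7    3.79] len 0.0345 res 1.38 jamb xy 0.037 -0.0006
scene fix-1 146 mid [0.5289 0.1886 0.12  ] yaw,pitch [-13.11   2.  ] len 0.0333 res 1.4 jamb xy -0.0335 -0.0004
scene loose 129 mid [0.5608 0.1565 0.1955] yaw,pitch [-13.63  -0.59] len 0.0327 res 1.1 jamb xy 0.006 -0.0227
side fix+1 228 mid [0.5945 0.1704 0.1202] yaw,pitch [-16.21  -1.59] len 0.0322 res 1.04 jamb xy 0.0346 -0.0001
side fix-1 258 mid [0.5268 0.1892 0.1203] yaw,pitch [-17.12  -1.26] len 0.0314 res 1.0 jamb xy -0.0356 -0.0003
side loose 200 mid [0.5588 0.1573 0.195 ] yaw,pitch [-18.14   2.5 ] len 0.0288 res 0.98 jamb xy 0.0038 -0.0224
((570.44287109375, 212.349365234375), (85.54010772705078, 148.7307891845703), 74.26473999023438)
plate plane slope deg [-0.45167228  0.56123136] 0.013585074855187425 2935
```

All three cameras agree to about 0.5 mm on what is left: jamb x −4.5 mm, y +22.2 mm, z −75 mm. I'll shift sideways first, then lower.

>>> {"api": "play_rows", "payload": {
  "increments": [
    [[-0.0037, 0, -0.0008], [0, 0, 0]],
    [[-0.0037, 0, -0.0008], [0, 0, 0]],
    [[-0.0037, 0, -0.0008], [0, 0, 0]],
    [[-0.0037, 0, -0.0007], [0, 0, 0]],
    [[-0.0037, 0, -0.0007], [0, 0, 0]],
    [[-0.0037, 0, -0.0007], [0, -0.4, 0]],
    [[0, 0.008, 0], [0, 0, 0]],
    [[0, 0.008, 0], [0, 0, 0]],
    [[0, 0.008, 0], [0, 0, 0]],
    [[0, 0.006, 0], [0, 0, 0]],
    [[0, 0.005, 0], [0, 0, 0]],
    [[0, 0.003, 0], [0, 0, 0]],
    [[0, 0, 0], [0, 0, 0]],
    [[0, 0, 0], [0, 0, 0]],
    [[0, 0, 0], [0, 0, 0]]
  ]
}}

```text
t: 9.32
eef_pos: [0.5498, 0.1323, 0.1637]
tool_rot: [-0.43, 0.429, -0.562, 0.562]
contact_force: [-0.9, -0.1, -3.4]
gripper_width: 0.127
```

```bash
cat > rel.py <<'E'
from fit import *
Y=np.radians(-15.7); ex=np.array([np.cos(Y),np.sin(Y)]); ey=np.array([-ex[1],ex[0]]); g=np.array([0.5612,0.1797])
Rt,p=tool(); print(p.round(4),'tool z yaw',np.degrees(np.arctan2(Rt[1,2],Rt[0,2])).round(2),'tilt',np.degrees(Rt[2,[0,2]]).round(2),np.round(get_obs()['contact_force'],1))
def sel(P,c,hx,hy,z0,z1):
    P=P.reshape(-1,3); d=P[:,:2]-c
    return P[(abs(d@ex)<hx)&(abs(d@ey)<hy)&(P[:,2]>z0)&(P[:,2]<z1)]
for n in('wrist','scene','side'):
    P=cam(n)[1]
    c=p[:2]-.05*Rt[:2,0]; L=[('loose',np.r_[c,p[2]-.006],.0165)]+[('fix%+d'%s,np.r_[g+s*.035*ex,.12],.0175) for s in(1,-1)]
    for nm,c,hx in L:
        k=sel(P,c[:2],hx,.015,c[2]-.006,c[2]+.017)
        if len(k)<30: print(n,nm,len(k)); continue
        m,ang,e,r=cyl(k,c,Y); print(n,nm,len(k),'jamb xyz',((m[:2]-g)@ex).round(4),((m[:2]-g)@ey).round(4),m[2].round(4),'yaw,pitch',ang.round(2),'len',round(e[1]-e[0],4),'res',round(r,2))
E
python3 rel.py
```

```text
[0.5498 0.1323 0.1637] tool z yaw -15.23 tilt [-0.03  0.03] [-0.9 -0.1 -3.4]
wrist loose 3003 jamb xyz 0.0009 0.0002 0.1577 yaw,pitch [-16.31  -0.48] len 0.0288 res 0.38
wrist fix+1 2308 jamb xyz 0.0353 -0.0002 0.12 yaw,pitch [-15.56  -0.15] len 0.0313 res 0.36
wrist fix-1 278 jamb xyz -0.0331 0.0 0.1204 yaw,pitch [-15.42   0.66] len 0.0138 res 0.3
scene loose 124 jamb xyz 0.0014 0.0002 0.1579 yaw,pitch [-11.39  -0.29] len 0.0321 res 1.18
scene fix+1 126 jamb xyz 0.0359 0.0001 0.1199 yaw,pitch [-12.28  -0.43] len 0.0334 res 1.16
scene fix-1 59 jamb xyz -0.0335 -0.0016 0.1216 yaw,pitch [-23.49  12.56] len 0.0291 res 1.14
side loose 197 jamb xyz -0.0001 0.0005 0.1578 yaw,pitch [-18.54   1.03] len 0.0296 res 0.85
side fix+1 195 jamb xyz 0.035 -0.0001 0.1201 yaw,pitch [-18.     1.81] len 0.0325 res 0.88
side fix-1 217 jamb xyz -0.0352 -0.0001 0.1198 yaw,pitch [-17.97   1.27] len 0.0321 res 0.81
```

Everything lines up to within about 0.5 mm sideways, so I lower the last 37.8 mm gently.

>>> {"api": "play_rows", "payload": {
  "increments": [
    [[0.0003, 0, 0], [0, -0.4, 0]],
    [[0, 0.004, 0], [0, 0, 0]],
    [[0, 0.005, 0], [0, 0, 0]],
    [[0, 0.005, 0], [0, 0, 0]],
    [[0, 0.005, 0], [0, 0, 0]],
    [[0, 0.005, 0], [0, 0, 0]],
    [[0, 0.004, 0], [0, 0, 0]],
    [[0, 0.004, 0], [0, 0, 0]],
    [[0, 0.003, 0], [0, 0, 0]],
    [[0, 0.002, 0], [0, 0, 0]],
    [[0, 0.0008, 0], [0, 0, 0]],
    [[0, 0, 0], [0, 0, 0]],
    [[0, 0, 0], [0, 0, 0]],
    [[0, 0, 0], [0, 0, 0]],
    [[0, 0, 0], [0, 0, 0]],
    [[0, 0, 0], [0, 0, 0]],
    [[0, 0, 0], [0, 0, 0]]
  ]
}}

```text
t: 10.88
eef_pos: [0.5495, 0.1319, 0.1256]
tool_rot: [-0.431, 0.431, -0.56, 0.56]
contact_force: [0.9, 0.0, -4.0]
gripper_width: 0.13
```

```bash
python3 rel.py; python3 - <<'E'
from fit import *
w=np.load('last_wrist.npz')['c']; s=np.load('last_side.npz')['c']
A=cv2.resize(w[60:330,50:330],(415,400)); B=cv2.resize(s[170:270,130:226],(384,400),interpolation=2)
save('final.png',np.hstack([A,B]))
E
```

```text
[0.5495 0.1319 0.1256] tool z yaw -14.83 tilt [-0.    0.01] [ 0.9  0.  -4. ]
wrist loose 2940 jamb xyz 0.0003 -0.0002 0.1196 yaw,pitch [-15.27  -0.7 ] len 0.0288 res 0.36
wrist fix+1 3782 jamb xyz 0.0353 -0.0002 0.1199 yaw,pitch [-15.9   -0.19] len 0.0314 res 0.36
wrist fix-1 182 jamb xyz -0.0342 -0.0008 0.1193 yaw,pitch [-12.    -8.32] len 0.0302 res 0.47
scene loose 98 jamb xyz 0.0003 -0.0008 0.1193 yaw,pitch [-15.12  -2.76] len 0.0312 res 0.93
scene fix+1 131 jamb xyz 0.036 -0.0001 0.1202 yaw,pitch [-11.84   3.14] len 0.0341 res 1.4
scene fix-1 100 jamb xyz -0.034 -0.0007 0.1196 yaw,pitch [-14.26  -0.61] len 0.0319 res 1.03
side loose 157 jamb xyz -0.0002 -0.0006 0.1199 yaw,pitch [-15.07   1.34] len 0.0297 res 0.7
side fix+1 160 jamb xyz 0.0356 -0.0005 0.1199 yaw,pitch [-14.49   1.55] len 0.0328 res 0.62
side fix-1 212 jamb xyz -0.0354 -0.0003 0.1199 yaw,pitch [-17.35   0.19] len 0.0323 res 0.89
```

View pics/final.png

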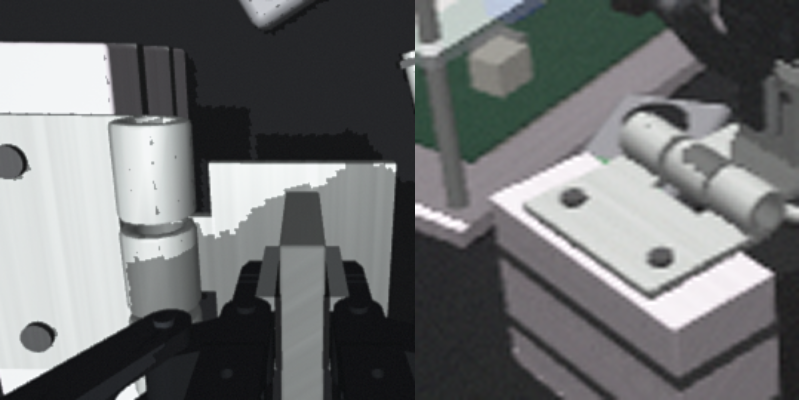

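The three knuckles lie in one straight line in both views, with even gaps. The force reading is just the leaf's weight, so I hand in.

```bash
python3 -c "
from station import *
print(hand_in()); o=get_obs(); print(o['t'],o['contact_force'],o['eef_pos'])"
```

```text
the job is handed in; nothing more can be done
None
the job is handed in; nothing more can be done
```

I gripped the one-knuckle leaf by its web, carried it over the bench and lowered its knuckle into the jamb gap. It was handed in at about 11 s (limit 42 s), still held by the gripper with the plate level and on the open side.

**Position:** in the last check, fits from all three cameras put the knuckle axis within about 1 mm of the fixed ones (most readings within 0.5 mm) in height and sideways. It is centred in the gap to about 0.7 mm.

**Angle:** the wrist camera, the best fit, shows the knuckle about 0.6° off in yaw and 0.5° in pitch. The scene and side cameras scatter by several degrees on single-knuckle angles because they had few points, so I did not rely on those. The wrist fit of the partly hidden near knuckle was also poor.

**Contact:** the force on the tool was about 4 N downward and 1 N sideways. That is roughly the leaf's own weight (3.1–3.5 N when lifted clear), so it does not appear to be leaning on the jamb. After the hand-in no more readings could be taken.

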